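# Scan the tall carton at the party shop counter

### The job

Lift the hand scanner straight up out of its cradle and, keeping it upright, point it squarely at the middle of the barcode label on the taller, narrower of the two cartons, with its nose about 10 cm from the label. Finish while holding it there: level, still and clear of everything, without letting go. Leave the cartons and the other things on the counter where they stand.

Things in the scene. Friction and masses are not known exactly. Their poses are not given: they have to be found in the camera images.
- scanner: Loose grey cordless pistol-type barcode scanner, about 0.2 kg. Origin: centre of the handle's underside; z up the handle, x the way it looks (beam). Handle 32 (x) by 26 mm (y), z 0 to 100 mm. Head on top: flat-sided block, x -40 to +65 mm, 48 mm wide (y), z 95 to 139 mm. Starts upright in the cradle; take the head from above across its flat sides. Balances near scanner_grip.
- scanner_grip (a point): Grip point on the scanner: middle of the head's width and height, almost over the handle, at (5, 0, 117) mm in the scanner's frame. Axes as the scanner's.
- scanner_nose (a point): Scanner's nose: centre of the dark window at the front of the head, at (65, 0, 117) mm in the scanner's frame. The beam leaves here along +x of the scanner, level when the scanner is upright.
- cradle: Fixed black cradle: base plate 120 by 100 by 12 mm with an upright rectangular pocket in its middle, 40 by 34 mm inside, floor 12 mm and rim 55 mm above the counter. Origin: centre of the underside; z up. The scanner's handle stands loosely on the pocket floor, scanner x along cradle x; lifting it 43 mm straight up frees it.
- tall_carton: The taller, narrower cardboard carton, the one to scan: 60 mm deep (x), 90 mm wide (y), 265 mm tall, 0.45 kg, loose, upright. Origin: centre of the underside; z up; its +x face carries the barcode label, so +x points out of the label. Either carton may stand in either of the two places.
- tall_carton_label (a point): Middle of the tall carton's barcode label: white paper 70 mm wide by 45 mm high with upright black bars, on its +x face, 190 mm above the counter. Axes as the carton's: +x points straight out of the label.
- wide_carton: The lower, wider cardboard carton, to be left alone: 60 mm deep (x), 135 mm wide (y), 180 mm tall, loose, with a like label on its +x face, 130 mm up. Origin: centre of the underside; z up.
- confetti_tube: Bystander: upright confetti tube, brass-coloured with a white foot, 51 mm across, 170 mm tall, loose. Origin: centre of the underside.
- party_cup: Bystander: empty paper cup, 76 mm across, 95 mm tall, loose. Origin: centre of the underside.
- balloon_weight: Bystander: metal cone-shaped balloon weight, 64 mm across, 60 mm tall, loose. Origin: centre of the underside.
Not all that is in view belongs to the job. What is shaped like the scanner but purple or red is not meant.

How it is judged (in metres and radians):
On the way:
1. the scanner is gripped and lifted clear of its cradle, upright (contact force between scanner and the fingers above 1 N and contact force between scanner and cradle below 0.2 N and z of scanner in the frame of cradle above 0.057 m and angle between scanner's own z axis and vertical below 0.25 rad), for 0.2 s.
At the end, for the whole second after the job is handed in: Gripped, over 30 mm above the counter, touching nothing else, upright within 8 degrees, still (30 mm/s, 0.15 rad/s); nose 50-160 mm in front of the tall carton's label, label centre within 22 mm of the beam sideways and in height, beam square to it within 16 degrees; cartons standing (contact force between scanner and the fingers above 1 N and contact force between scanner and cradle below 0.2 N and contact force between scanner and tall_carton below 0.2 N and contact force between scanner and wide_carton below 0.2 N and contact force between scanner and confetti_tube below 0.2 N and contact force between scanner and party_cup below 0.2 N and contact force between scanner and balloon_weight below 0.2 N and height (world z) of scanner above 0.03 m and angle between scanner's own z axis and vertical below 0.14 rad and linear speed of scanner below 0.03 m/s and angular speed of scanner below 0.15 rad/s and x of tall_carton_label in the frame of scanner_nose between 0.05 and 0.16 m and y of tall_carton_label in the frame of scanner_nose between -0.022 and 0.022 m and z of tall_carton_label in the frame of scanner_nose between -0.022 and 0.022 m and x of scanner_nose in the frame of tall_carton above 0.03 m and angle between the x axis of scanner and the x axis of tall_carton, either way round below 0.28 rad and angle between each of tall_carton, wide_carton's own z axis and vertical below 0.1 rad); the arm keeps its last pose, push and grip.
It fails at once if the scanner is tipped more than 0.5 rad (angle between scanner's own z axis and vertical above 0.5 rad).
It fails at once if a carton is moved more than 15 mm (distance of any of tall_carton, wide_carton from where it was at the start of the episode above 0.015 m).
It fails at once if a bystander is moved more than 20 mm (distance of any of confetti_tube, party_cup, balloon_weight from where it was at the start of the episode above 0.02 m).
It also fails if it takes over 38 s, if anything falls off the work surface, if the arm or the gripper's body presses on something with over 40 N, if the wrist force passes 120 N, or if a joint passes its speed limit or range.

### The arm

A 6-joint arm with a two-finger parallel gripper is mounted at the origin on the work surface. World frame = base frame: x ahead of the robot, y to its left, z up, the work surface at z = 0. Lengths are in m, angles in degrees, forces in N, time in s.
With the tool pointing down it reaches from about 0.3 to 0.75 m from the base axis. Payload 8.5 kg.
Tool frame: the origin (TCP) lies midway between the tips of the shut fingers; the grasp point (between the pads) lies 19 mm behind it; z points along the fingers, y is the line along which they close (so a half turn about z gives the same grasp; the last joint's range is limited). The gripper opens to 85 mm and grips with 20 to 120 N. Pads are 22 mm wide; open, the fingers measure 114 mm over their backs; the gripper's body (76 mm by 85 mm) begins 54 mm behind the grasp point. The pads swing forward as they close: fully open they stand 13 mm farther back than shut.
Start: joints at [56.763, 21.807, 74.336, -0, 83.858, -12.336], TCP at [0.196, 0.514, 0.205] pointing down, gripper open.
Joint ranges: [-178.18, 178.18], [-50.72, 133.34], [12.68, 142.11], [-81.47, 261.47], [9.98, 163.14], [-165.26, 165.26]. Speed limits (degrees/s): [136.94, 136.94, 180, 180, 180, 180].

### API

Orientations are given as a 3x3 rotation matrix whose columns are the frame's x, y, z axes.
In Python, from rig import env, viewer, recognise, pinpoint gives the robot as it stands.
- The arm moves only by the tool move_arm, never from a script. Its argument "plan" is text: rows parted by semicolons, each of 7 numbers parted by spaces: the shift along the tool's x, y, z in m, then the turn, a rotation vector about the tool's x, y, z in rad, then the finger opening in m, from 0 to 0.0854. A call has 1 to 12 rows; each row shifts and turns the commanded pose from where the row before left it, along the tool's axes as they then stand; what a row does not reach is not made up. A row lasts 1/8 s, in which the tool goes at most 62.5 mm and 10.7 degrees, less where a joint would pass 70% of its speed; a pose out of reach is approached as far as the arm can. A call is refused whole if a number of a shift passes 0.0625 or a number of a turn 0.188, either way. A call with a gripper value outside its range is refused whole. The fingers move at their own pace and stop on an object; "grip_force" is the grip in N (left out, the last holds). Time passes only in rows, so rows that do not move let the fingers close. It gives the time, the measured TCP pose, the force, the opening and the grip force at its end, in the units of the state.
- env.observe(): the state, without advancing time (a new reading comes with each control period).
- viewer.get_image(name): name is "scene" or "top"; returns (picture, depth): 480x640x3 uint8, red, green, blue; 480x640 float32, m along the optical axis (not along the pixel's ray), 0 where there is no reading.
- viewer.calibration(name): a dict with "fx", "fy", "cx", "cy" (pixels), "k1" (the pictures are not rectified: a ray, as slopes to the right and down, at radius r is drawn at 1 + k1 r^2 times it, then the intrinsics apply), "R" (3x3) and "t" (3): a world point X has camera coordinates R X + t. Camera axes: x right, y down, z forward; pixel columns grow to the right and rows downward; lengths in m; the calibration is good to about 2 mm. A picture is of the moment at which its call begins. calibration takes no time and is no camera call.
- env.close_job(): hands the job in; it is judged then, once.
Trained networks look in the newest picture that a camera, given by its name, has taken for a name from the list of things; names that differ only in an ending like _2 or _b are one class to them, and where a whole thing is asked for, a point or a joint stands for the part that bears it (a point fixed in the world has none). Each returns a list of dicts, best first, with "conf" (0 to 1); they miss things now and then, are a little off and sometimes report something else, mostly with a low value. They report only what shows in the picture. A call takes as long as a camera call. They do not tell look-alikes from the thing itself.
- recognise(camera, name): "extent" ([centre column, centre row, width, height] in pixels, round what is visible of it).
- pinpoint(camera, name): "pixel" ([column, row] in pixels: a listed point, or the origin of a listed thing).
The state is a dict: "time_s": time; "q": joint angles; "qvel": joint speeds; "joint_efforts": joint torques, N m; "position": TCP position; "tool_rot": TCP orientation; "ft_force": force on the tool from outside, world axes, zero at the start; "wrist_torque": the same for the moment, N m; "grip_width": finger opening in m; "gripper_force": force on a finger pad.
Only numpy, scipy, OpenCV 4.12 (cv2) and the standard library are available. Lean on these libraries where they do the work, as an engineer would, in place of code of your own. Each camera call takes 0.05 s, during which the arm holds its last target. There are 200 camera calls.

## Working session

There is one attempt and no reset: what is moved stays moved. The work goes in short steps, Python scripts to look and compute and a tool call to move; the robot and the scene stay as the last step left them, time stands still between calls to the robot, and variables do not carry over. Pictures are saved under pics/ and viewed, at most 10 in all, crops included, and the job is handed in when it is done.

Besides the shell and the picture viewer there is one more tool, called after "Request:" as name(argument=value, ...), one argument or row to a line, values as JSON. move_arm: Moves the arm, as the interface text tells. Its arguments: {"type":"object","properties":{"plan":{"type":"string"},"grip_force":{"type":"number"}},"required":["plan"]}

```bash
mkdir -p pics
cat > h.py <<'E'
import numpy as np, cv2
from rig import env, viewer, recognise, pinpoint
def pts(cam, px, depth=None, z=None):
    c=viewer.calibration(cam); R=np.array(c["R"]);t=np.array(c["t"])
    K=np.array([[c["fx"],0,c["cx"]],[0,c["fy"],c["cy"]],[0,0,1]])
    px=np.array(px,float).reshape(-1,1,2)
    s=cv2.undistortPoints(px,K,np.array([c["k1"],0,0,0.]))[:,0]
    r=np.c_[s,np.ones(len(s))]
    if z is None: return (r*np.asarray(depth).reshape(-1,1)-t)@R
    o=-R.T@t; d=r@R
    return o+d*((z-o[2])/d[:,2])[:,None]
def cloud(cam,depth,box=None):
    u,v=np.meshgrid(np.arange(640),np.arange(480))
    P=pts(cam,np.stack([u.ravel(),v.ravel()],1),depth.ravel()).reshape(480,640,3)
    P[depth==0]=np.nan
    return P
E
python3 - <<'E'
from h import *
for c in("scene","top"):
    im,d=viewer.get_image(c); cv2.imwrite(f"pics/{c}0.png",im[:,:,::-1]); np.savez(f"pics/{c}0.npz",im=im,d=d)
    k=viewer.calibration(c); print(c,-np.array(k["R"]).T@np.array(k["t"]), np.array(k["R"])[2])
    for n in("scanner","cradle","tall_carton","wide_carton","confetti_tube","party_cup","balloon_weight"):
        print(n,[(np.round(r["extent"]).astype(int).tolist(),round(r["conf"],2)) for r in recognise(c,n)])
    for n in("scanner_grip","scanner_nose","tall_carton_label"):
        print(n,[(np.round(r["pixel"]).astype(int).tolist(),round(r["conf"],2)) for r in pinpoint(c,n)])
E
```

```text
scene [ 1.38087854 -0.71728207  1.02162889] [-0.55867382  0.54138488 -0.62831996]
scanner [([346, 172, 39, 53], 0.96), ([446, 194, 30, 52], 0.76), ([314, 215, 39, 50], 0.72), ([376, 185, 28, 41], 0.58)]
cradle [([375, 218, 49, 31], 0.59), ([377, 187, 32, 38], 0.32)]
tall_carton [([191, 287, 47, 116], 0.9), ([426, 231, 26, 65], 0.31)]
wide_carton [([218, 253, 46, 100], 0.58)]
confetti_tube [([425, 231, 25, 66], 0.91)]
party_cup [([109, 302, 39, 50], 0.64), ([376, 188, 34, 36], 0.49)]
balloon_weight [([386, 316, 30, 29], 0.71)]
scanner_grip [([312, 204], 0.93), ([450, 179], 0.92), ([340, 157], 0.77), ([374, 183], 0.66)]
scanner_nose [([297, 220], 0.96), ([437, 190], 0.75), ([365, 195], 0.59)]
tall_carton_label [([198, 271], 0.92)]
top [0.28452484 0.04280804 1.77604997] [ 0.17824313  0.01265931 -0.98390504]
scanner [([243, 268, 42, 26], 0.93), ([195, 229, 42, 22], 0.92), ([312, 287, 36, 18], 0.92), ([231, 326, 24, 42], 0.83)]
cradle [([253, 284, 47, 28], 0.59)]
tall_carton [([459, 262, 49, 52], 0.68)]
wide_carton [([408, 302, 48, 50], 0.93)]
confetti_tube [([261, 206, 24, 30], 0.88), ([494, 329, 30, 22], 0.75)]
party_cup [([492, 329, 33, 26], 0.81)]
balloon_weight [([341, 184, 25, 17], 0.89), ([456, 264, 51, 52], 0.72)]
scanner_grip [([240, 269], 0.96), ([191, 229], 0.79), ([311, 283], 0.78), ([233, 329], 0.57)]
scanner_nose [([260, 264], 0.95), ([329, 284], 0.88), ([224, 312], 0.73), ([214, 226], 0.69)]
tall_carton_label [([447, 254], 0.83)]
```

View pics/scene0.png

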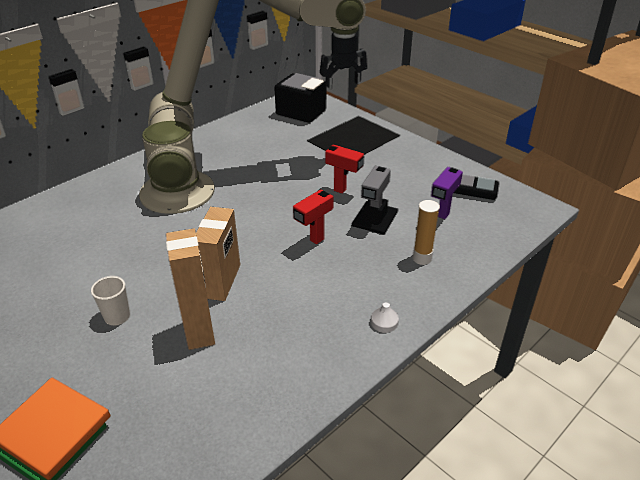

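View pics/top0.png

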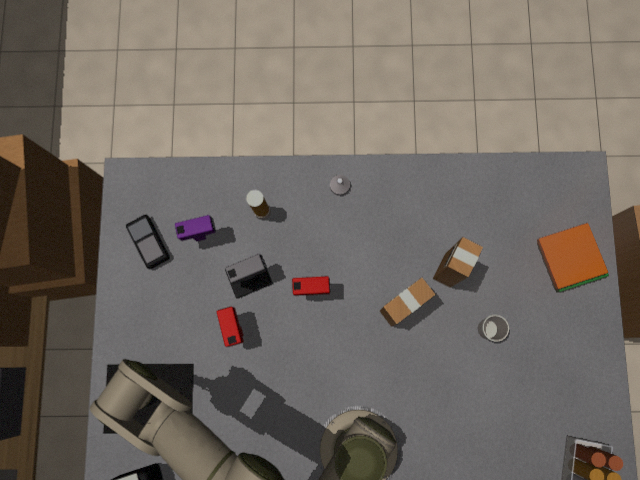

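The grey scanner sits in the black cradle, scene (376,185) and top (248,268). The look-alikes are red at top (311,286) and (230,326), and purple at (195,229). The tall carton is the narrower one at top (463,258), scene (191,290). The wide one is at top (409,302). Next I'll fit the poses and check with one enlarged crop.

Run:
```python
from h import *
z=np.load("pics/top0.npz"); P=cloud("top",z["d"]); im=z["im"]
def fit(n,c0,w,zlo,zhi):
    m=np.zeros((480,640),bool); m[c0[1]-w:c0[1]+w,c0[0]-w:c0[0]+w]=1
    m&=(P[...,2]>zlo)&(P[...,2]<zhi)
    Q=P[m]; r=cv2.minAreaRect((Q[:,:2]*1000).astype(np.float32))
    b=cv2.boxPoints(r); print(n,len(Q),"z",np.round(np.median(Q[:,2]),4),"rect",np.round(r[0],1),np.round(r[1],1),round(r[2],1), "mean",np.round(Q[:,:2].mean(0)*1000,1), b.round().astype(int).tolist())
fit("scanner",(246,268),30,.13,.17)
fit("tall",(460,260),32,.25,.29)
fit("wide",(409,302),35,.165,.195)
fit("tube",(258,203),22,.15,.19)
fit("cup",(494,328),22,.08,.11)
fit("weight",(340,185),18,.01,.08)
fit("redA",(311,286),24,.08,.2)
fit("redB",(230,326),26,.08,.2)
fit("purple",(195,229),26,.08,.2)
s=np.load("pics/scene0.npz")["im"]
a=cv2.resize(im[235:300,205:285],(400,325),interpolation=cv2.INTER_CUBIC)
b=cv2.resize(im[230:330,375:500],(400,325),interpolation=cv2.INTER_CUBIC)
c=cv2.resize(s[155:240,345:430],(400,270),interpolation=cv2.INTER_CUBIC)
d=cv2.resize(s[200:355,150:260],(400,270),interpolation=cv2.INTER_CUBIC)
cv2.imwrite("pics/crop1.png",np.vstack([np.hstack([a,b]),np.hstack([c,d])])[:,:,::-1])
# label white pixels on tall carton side
R=im[225:300,425:490].astype(int); Z=P[225:300,425:490]
```

```text
scanner 671 z 0.1499 rect [515.  314.1] [ 49.9 107.6] 22.9 mean [514. 313.] [[471, 354], [513, 255], [559, 274], [517, 373]]
tall 815 z 0.2647 rect [ 523.6 -283. ] [61.8 91.8] 61.7 mean [ 522.3 -282.2] [[468, -288], [549, -332], [579, -278], [498, -234]]
wide 1103 z 0.1796 rect [ 436.3 -168.3] [ 61.1 199.3] 36.0 mean [ 417.6 -142.8] [[353, -106], [470, -267], [520, -231], [402, -70]]
tube 250 z 0.1695 rect [713.6 286.3] [48.7 49. ] 86.5 mean [712.2 286.1] [[688, 263], [737, 261], [740, 309], [691, 312]]
cup 170 z 0.0929 rect [ 344.  -395.4] [73.9 73. ] 40.4 mean [ 344.6 -398.4] [[292, -392], [340, -447], [396, -399], [348, -344]]
weight 333 z 0.0292 rect [801.5  52. ] [89.4 95.1] 17.1 mean [791.2  44.4] [[745, 84], [773, -7], [858, 20], [830, 111]]
redA 672 z 0.1382 rect [466.5 128.3] [ 48.9 107.2] 2.7 mean [464.8 128. ] [[440, 181], [445, 74], [493, 76], [488, 183]]
redB 728 z 0.1375 rect [353.7 359.1] [106.9  49.9] 15.9 mean [353.1 356.1] [[295, 368], [309, 320], [412, 350], [398, 398]]
purple 729 z 0.1372 rect [639.  466.5] [ 50.9 108.7] 14.1 mean [636.3 463.5] [[601, 513], [628, 408], [677, 420], [650, 525]]
```

View pics/crop1.png

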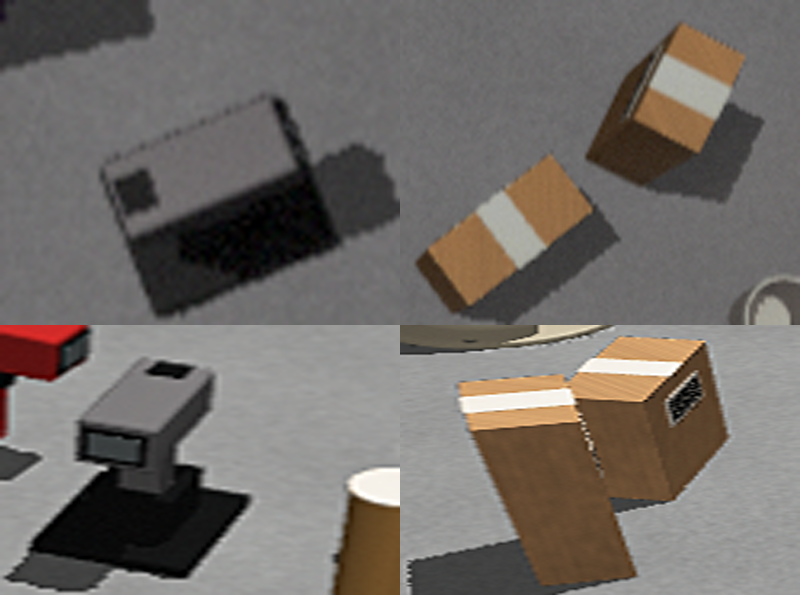

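The crop confirms the grey scanner: its dark window faces -y, and the tall carton's label is on its (+x,+y) face. Next I'll work out the approach in tool axes.

```bash
cat >> h.py <<'E'
def go(p,xdir,n):
    """shift (tool axes) and turn for TCP at p, pointing down, tool x along xdir (or reverse, nearer)"""
    s=env.observe(); R=np.array(s["tool_rot"]); q=np.array(s["position"])
    x=np.r_[np.array(xdir)/np.linalg.norm(xdir),0]; zz=np.array([0,0,-1.])
    best=None
    for sg in(1,-1):
        T=np.c_[sg*x,np.cross(zz,sg*x),zz]; rv=cv2.Rodrigues(R.T@T)[0][:,0]
        if best is None or np.linalg.norm(rv)<np.linalg.norm(best): best=rv
    print("t",s["time_s"],"pos",q.round(4),"q",np.round(s["q"],1),"w",s["grip_width"],"F",np.round(s["ft_force"],1),np.round(s["gripper_force"],1))
    print("shift",(R.T@(np.array(p)-q)).round(4),"turn",best.round(4),"yaw x",np.degrees(np.arctan2(R[1,0],R[0,0])).round(2))
E
python3 - <<'E'
from h import *
print(np.round(env.observe()["tool_rot"],3))
go([.5121,.3210,.205],(.39,-.921),1)
E
```

```text
[[-0.934  0.357 -0.   ]
 [ 0.357  0.934 -0.   ]
 [ 0.    -0.    -1.   ]]
t 1.1 pos [0.1962 0.5138 0.205 ] q [ 56.8  21.8  74.3  -0.   83.9 -12.3] w 0.08535551308393612 F [0.1 0.5 0.2] 0.0
shift [-0.3639 -0.0674  0.    ] turn [-0.      0.      0.8055] yaw x 159.1
```

Request:
move_arm(
  plan="-0.045 -0.008 0 0 0 0 0.085; -0.046 -0.009 0 0 0 0 0.085; -0.045 -0.008 0 0 0 0 0.085; -0.046 -0.009 0 0 0 0 0.085; -0.045 -0.008 0 0 0 0 0.085; -0.046 -0.009 0 0 0 0 0.085; -0.045 -0.008 0 0 0 0 0.085; -0.046 -0.008 0 0 0 0 0.085; 0 0 0 0 0 0.16 0.085; 0 0 0 0 0 0.16 0.085; 0 0 0 0 0 0.16 0.085; 0 0 0 0 0 0.16 0.085",
)

```text
time_s: 2.6
position: [0.5124, 0.3213, 0.205]
tool_rot: [[-0.532, 0.847, -0.0], [0.847, 0.532, -0.0], [0.0, -0.0, -1.0]]
ft_force: [-0.4, 0.9, 0.4]
grip_width: 0.085
gripper_force: 0.0
```

Request:
move_arm(
  plan="0 0 0 0 0 0.165 0.085; 0 0 0 0 0 0 0.085; 0 0 0 0 0 0 0.085",
)

```text
time_s: 2.98
position: [0.5123, 0.3213, 0.205]
tool_rot: [[-0.393, 0.919, -0.0], [0.919, 0.393, -0.0], [0.0, -0.0, -1.0]]
ft_force: [-0.6, -1.3, -0.1]
grip_width: 0.085
gripper_force: 0.0
```

Run:
```python
from h import *
go([.5121,.3210,.109],(.39,-.921),1)
im,d=viewer.get_image("scene"); np.savez("pics/s1.npz",im=im,d=d)
P=cloud("scene",d)
m=np.zeros((480,640),bool); m[150:225,345:410]=1
Q=P[m&(P[...,2]>.143)&(P[...,2]<.157)]
Q=Q[np.linalg.norm(Q[:,:2]-[.515,.314],axis=1)<.08]
r=cv2.minAreaRect((Q[:,:2]*1000).astype(np.float32)); print(len(Q),r)
cv2.imwrite("pics/s1.png",cv2.resize(im[100:250,280:480],(800,600))[:,:,::-1])
```

```text
t 2.975 pos [0.5123 0.3213 0.205 ] q [20.9 27.4 65.1 -0.  87.5 -2.3] w 0.08498168823208703 F [-0.6 -1.3 -0.1] 0.0
shift [-0.0002 -0.0003  0.096 ] turn [-0.0001 -0.      0.0036] yaw x 113.16
443 ((519.0869140625, 314.2756652832031), (49.62470245361328, 113.06561279296875), 23.545766830444336)
```

View pics/s1.png

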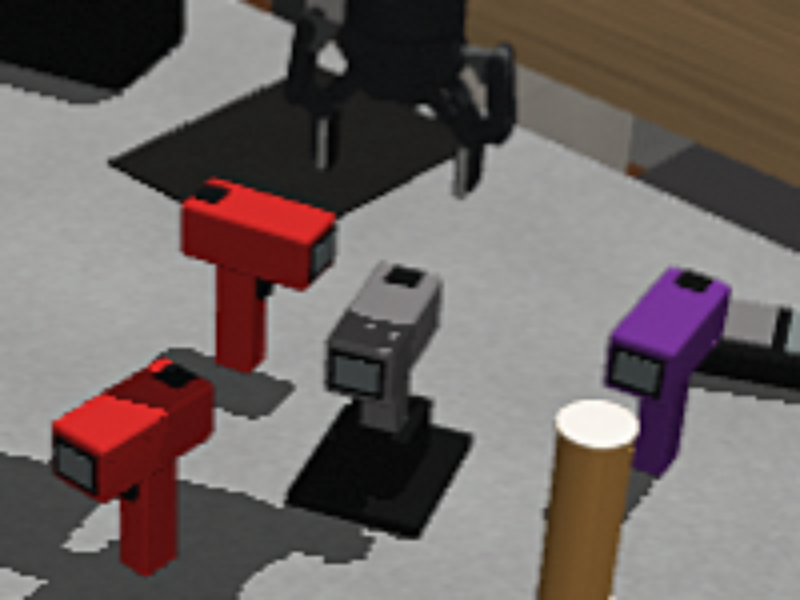

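The gripper is lined up above the grey scanner in the cradle (crop 385,320) with nothing between them. I'll descend and grip.

Request:
move_arm(
  plan="0 0.001 0.02 0 0 0 0.085; 0 0 0.02 0 0 0 0.085; 0 0 0.02 0 0 0 0.085; 0 0 0.015 0 0 0 0.085; 0 0 0.011 0 0 0 0.085; 0 0 0.01 0 0 0 0.085; 0 0 0 0 0 0 0.085; 0 0 0 0 0 0 0.06; 0 0 0 0 0 0 0.05; 0 0 0 0 0 0 0.04; 0 0 0 0 0 0 0.03; 0 0 0 0 0 0 0.03",
  grip_force=50,
)

```text
time_s: 4.53
position: [0.5137, 0.3219, 0.1098]
tool_rot: [[-0.39, 0.921, 0.002], [0.921, 0.39, 0.001], [-0.0, 0.002, -1.0]]
ft_force: [-0.2, -0.3, 5.5]
grip_width: 0.0467
gripper_force: 52.7
```

Request:
move_arm(
  plan="0 0 0 0 0 0 0.03; 0 0 0 0 0 0 0.03; 0 0 0 0 0 0 0.03; 0 0 0 0 0 0 0.03",
)

```text
time_s: 5.03
position: [0.5138, 0.3219, 0.1099]
tool_rot: [[-0.39, 0.921, 0.002], [0.921, 0.39, 0.001], [-0.0, 0.002, -1.0]]
ft_force: [0.3, -0.1, 6.0]
grip_width: 0.0466
gripper_force: 52.7
```

Request:
move_arm(
  plan="0 0 -0.003 0 0 0 0.03; 0 0 -0.007 0 0 0 0.03; 0 0 -0.01 0 0 0 0.03; 0 0 -0.01 0 0 0 0.03; 0 0 -0.01 0 0 0 0.03; 0 0 -0.015 0 0 0 0.03; 0 0 -0.015 0 0 0 0.03; 0 0 -0.02 0 0 0 0.03; 0 0 -0.02 0 0 0 0.03; 0 0 -0.02 0 0 0 0.03; 0 0 -0.02 0 0 0 0.03; 0 0 0 0 0 0 0.03",
)

```text
time_s: 6.52
position: [0.5137, 0.3219, 0.2609]
tool_rot: [[-0.39, 0.921, 0.003], [0.921, 0.39, 0.001], [-0.0, 0.004, -1.0]]
ft_force: [-0.7, 0.4, -1.3]
grip_width: 0.0467
gripper_force: 52.0
```

Run:
```python
from h import *
# label: carton centre (.5236,-.283), normal n
n=np.array([np.cos(np.radians(61.6)),np.sin(np.radians(61.6))])
g=np.array([.5236,-.2830])+n*(.030+.100+.060)
print(n,g); go([*g,.26],-n,1)
im,d=viewer.get_image("top"); P=cloud("top",d); np.savez("pics/t2.npz",im=im,d=d)
im,d=viewer.get_image("scene"); np.savez("pics/s2.npz",im=im,d=d)
cv2.imwrite("pics/s2.png",cv2.resize(im[80:230,280:480],(800,600))[:,:,::-1])
```

```text
[0.47562421 0.87964857] [ 0.6139686  -0.11586677]
t 6.525 pos [0.5137 0.3219 0.2609] q [20.9 25.9 58.5  0.  95.4 -2.1] w 0.046731202832869495 F [-0.7  0.4 -1.3] 52.0
shift [-0.4422 -0.0786  0.0007] turn [ 0.0034 -0.0015  0.8967] yaw x 112.98
```

View pics/s2.png

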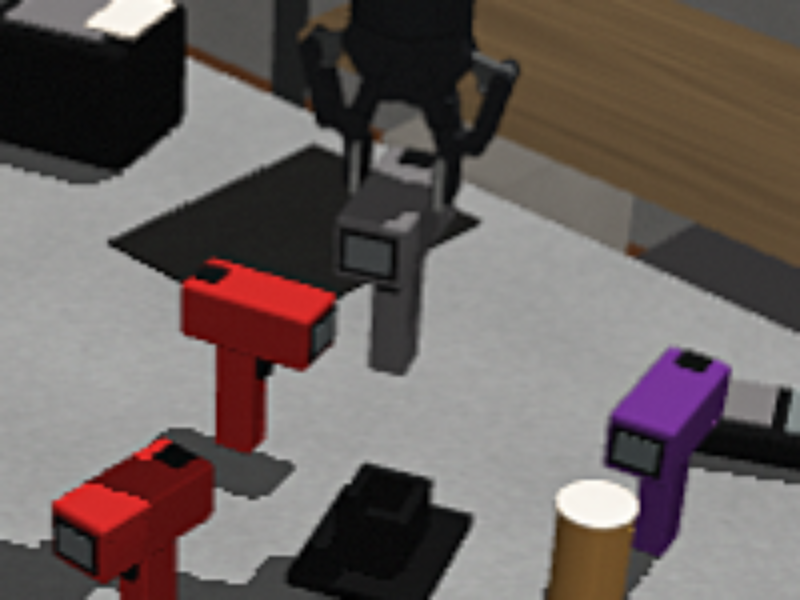

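The scanner is lifted clear and upright (crop 395,260). Now I'll carry it over.

Request:
move_arm(
  plan="-0.012 -0.002 0 0 0 0 0.03; -0.025 -0.004 0 0 0 0 0.03; -0.035 -0.006 0 0 0 0 0.03; -0.04 -0.007 0 0 0 0 0.03; -0.04 -0.007 0 0 0 0 0.03; -0.04 -0.007 0 0 0 0 0.03; -0.04 -0.007 0 0 0 0 0.03; -0.04 -0.007 0 0 0 0 0.03; -0.04 -0.007 0 0 0 0 0.03; -0.04 -0.007 0 0 0 0 0.03; -0.04 -0.007 0 0 0 0 0.03; -0.025 -0.005 0 0 0 0 0.03",
)

```text
time_s: 8.12
position: [0.6086, -0.0929, 0.2582]
tool_rot: [[-0.389, 0.921, -0.001], [0.921, 0.389, 0.0], [0.001, -0.001, -1.0]]
ft_force: [0.1, -0.0, -1.5]
grip_width: 0.0467
gripper_force: 52.0
```

Request:
move_arm(
  plan="-0.015 -0.003 0 0 0 0 0.03; -0.01 -0.002 0 0 0 0 0.03; 0 0 0 0 0 0.06 0.03; 0 0 0 0 0 0.12 0.03; 0 0 0 0 0 0.13 0.03; 0 0 0 0 0 0.13 0.03; 0 0 0 0 0 0.13 0.03; 0 0 0 0 0 0.13 0.03; 0 0 0 0 0 0.12 0.03; 0 0 0 0 0 0.077 0.03; 0 0 0 0 0 0 0.03; 0 0 0 0 0 0 0.03",
)

```text
time_s: 9.62
position: [0.614, -0.1152, 0.2591]
tool_rot: [[0.474, 0.881, 0.0], [0.881, -0.474, 0.0], [0.0, 0.0, -1.0]]
ft_force: [-0.8, 0.1, -1.0]
grip_width: 0.0467
gripper_force: 51.9
```

Request:
move_arm(
  plan="0 0 0.01 0 0 0 0.03; 0 0 0.015 0 0 0 0.03; 0 0 0.02 0 0 0 0.03; 0 0 0.02 0 0 0 0.03; 0 0 0.015 0 0 0 0.03; 0 0 0.01 0 0 0 0.03; 0 0 0 0 0 0 0.03; 0 0 0 0 0 0 0.03",
)

```text
time_s: 10.62
position: [0.6143, -0.1158, 0.1697]
tool_rot: [[0.476, 0.88, 0.001], [0.88, -0.476, -0.0], [0.0, 0.001, -1.0]]
ft_force: [1.3, 0.0, -1.9]
grip_width: 0.0466
gripper_force: 51.9
```

Run:
```python
from h import *
n=np.array([np.cos(np.radians(61.6)),np.sin(np.radians(61.6))])
g=np.array([.5236,-.2830])+n*(.030+.100+.060)
go([*g,.171],-n,1)
im,d=viewer.get_image("top"); P=cloud("top",d)
for nm in("scanner_nose","tall_carton_label","scanner_grip"):
    print(nm,[(np.round(r["pixel"]).astype(int).tolist(),round(r["conf"],2)) for r in pinpoint("top",nm)])
m=(P[...,2]>.25)&(P[...,2]<.28); m[:230]=0;m[:,:425]=0;m[300:]=0;m[:,490:]=0
Q=P[m]; print("carton",cv2.minAreaRect((Q[:,:2]*1000).astype(np.float32)))
im2,d2=viewer.get_image("scene"); P2=cloud("scene",d2)
# nose forward part: points near expected nose
noseg=np.array([.5236,-.2830])+n*.130
for nm,p in(("top",P),("scene",P2)):
    q=p.reshape(-1,3); s=(q[:,:2]-noseg)@n; l=(q[:,:2]-noseg)@np.array([-n[1],n[0]])
    k=(abs(l)<.04)&(s>-.02)&(s<.13)&(q[:,2]>.15)&(q[:,2]<.235)
    f=k&(s<.03); print(nm,k.sum(),"along min",np.nanpercentile(s[f],[1,5]).round(4),"lat",np.nanpercentile(l[f],[2,50,98]).round(4),"z",np.nanpercentile(q[f,2],[2,50,98]).round(4))
v=np.hstack([cv2.resize(im[200:330,340:500],(400,325)),cv2.resize(im2[140:360,140:360],(400,325))])
cv2.imwrite("pics/f.png",v[:,:,::-1])
```

```text
t 10.625 pos [ 0.6143 -0.1158  0.1697] q [-21.5  30.8  65.   -0.   84.1   6.9] w 0.046616836422669825 F [ 1.3  0.  -1.9] 51.9
shift [-0.0002 -0.0002 -0.0013] turn [ 0.0013 -0.0001 -0.0003] yaw x 61.58
scanner_nose [([329, 284], 0.91), ([227, 311], 0.87), ([215, 226], 0.84), ([414, 240], 0.75), ([250, 274], 0.59)]
tall_carton_label [([445, 255], 0.65)]
scanner_grip [([190, 230], 0.92), ([307, 285], 0.91), ([232, 327], 0.57), ([395, 230], 0.51)]
carton ((523.8580932617188, -283.3500061035156), (61.69258499145508, 92.36766052246094), 60.63597869873047)
top 239 along min [0.0059 0.0074] lat [-0.0216 -0.0008  0.0159] z [0.2046 0.2111 0.2191]
scene 1367 along min [0.0018 0.0023] lat [-0.0247 -0.0176  0.022 ] z [0.1717 0.2051 0.2134]
```

View pics/f.png

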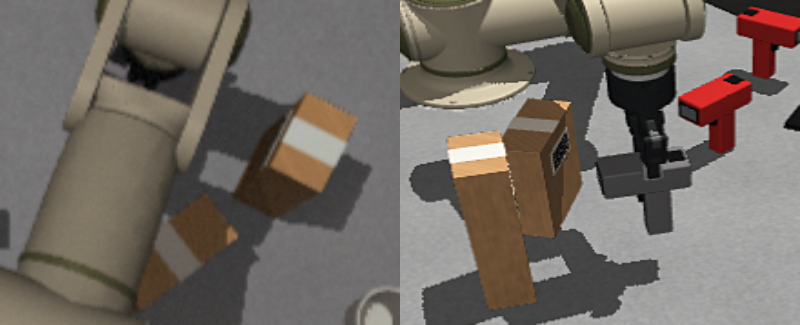

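The scanner is held level with its nose facing the label. Nose distance is about 0.10 m, sideways error about 1 mm, and the head top is at 0.211 m against a target of 0.212 m. I'll let it settle, then hand in.

Request:
move_arm(
  plan="0 0 -0.001 0 0 0 0.03; 0 0 0 0 0 0 0.03; 0 0 0 0 0 0 0.03; 0 0 0 0 0 0 0.03; 0 0 0 0 0 0 0.03; 0 0 0 0 0 0 0.03",
)

```text
time_s: 11.62
position: [0.614, -0.1156, 0.17]
tool_rot: [[0.476, 0.879, 0.0], [0.879, -0.476, 0.0], [0.0, 0.0, -1.0]]
ft_force: [-0.6, -0.5, -1.1]
grip_width: 0.0467
gripper_force: 51.9
```

```bash
python3 -c "
from rig import env
print(env.close_job())"
```

```text
the job is handed in; nothing more can be done
None
```

The job is handed in (no verdict came back): the grey scanner is held level and still, squarely facing the tall carton's label with its nose about 10 cm away, and the cartons and bystanders were not touched.

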